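# Load a gas dead-weight tester and open its valve

## Robot

A 6-joint arm with a two-finger parallel gripper is mounted at the origin on the work surface. World frame = base frame: x ahead of the robot, y to its left, z up, the work surface at z = 0. Lengths are in m, angles in rad, forces in N, time in s.
With the tool pointing down it reaches from about 0.35 to 0.85 m from the base axis. Payload 8.1 kg.
Tool frame: the origin (TCP) lies on the centre line of the jaws, within the pads' length; the fingertips stand robot.tips_ahead ahead of it and the grasp point (between the pads) lies 6 mm ahead of it (robot.tips_ahead is the distance from the TCP to the fingertips, in m); z points along the fingers, y is the line along which they close (so a half turn about z gives the same grasp; the last joint's range is limited). The gripper opens to 93 mm and grips with 3 to 60 N. Pads are 15 mm wide; open, the fingers measure 128 mm over their backs; the gripper's body (75 mm by 188 mm) begins 65 mm behind the grasp point.
Start: joints at [1.147, 0.13, 1.488, -0, 1.523, -0.085], TCP at [0.199, 0.566, 0.22] pointing down, gripper open.
Joint ranges: [-2.96, 2.96], [-0.89, 2.26], [0.02, 2.5], [-1.34, 4.48], [0, 2.73], [-2.66, 2.66]. Speed limits (rad/s): [2.39, 2.39, 2.79, 3.14, 3.14, 3.14].

## Interface

Orientations are given as a rotation vector (axis times angle).
In Python, from plant import robot gives the robot as it stands.
- The arm moves only by the tool apply_moves, never from a script. Its arguments are lists of equal length, an entry for each row: "delta_pos": the shift along the tool's x, y, z in cm, a list of three; "twist": the turn about the tool's z in rad. A call has 1 to 8 rows; each row shifts and turns the commanded pose from where the row before left it, along the tool's axes as they then stand; what a row does not reach is not made up. A row lasts 1/8 s, in which the tool goes at most 62.5 mm and 10.7 degrees, less where a joint would pass 70% of its speed; a pose out of reach is approached as far as the arm can. A call with a gripper value outside its range is refused whole. "gripper" is the finger opening in cm, from 0 to 9.3, set as the call begins (left out, the last holds). The fingers move at their own pace and stop on an object; "squeeze" is the grip in N (left out, the last holds). Time passes only in rows, so rows that do not move let the fingers close. It gives the time, the measured TCP pose, the force, the opening and the grip force at its end, in the units of the state.
- robot.read_state(): the state, without advancing time (a new reading comes with each control period).
- robot.read_camera(name): name is "scene" or "side" or "wrist"; returns a dict with "frame" (400x640x3 uint8, red, green, blue), "vertical_fov" (degrees; the focal length in pixels is half the picture's height over the tangent of half this angle, whatever the lens; pixels are square), "cx", "cy" (the principal point, pixels), "R" (3x3) and "t" (3): a world point X has camera coordinates R X + t. Camera axes: x right, y down, z forward; pixel columns grow to the right and rows downward; lengths in m; the calibration is good to about 2 mm. A picture is of the moment at which its call begins. There is no depth.
- robot.close_job(): hands the job in; it is judged then, once.
The state is a dict: "t": time; "q": joint angles; "dq": joint speeds; "joint_torque": joint torques, N m; "tool_pos": TCP position; "orientation": TCP orientation; "force": force on the tool from outside, world axes, zero at the start; "wrist_torque": the same for the moment, N m; "opening": finger opening in m; "gripper_force": force on a finger pad.
Only numpy, scipy, OpenCV 4.12 (cv2) and the standard library are available. Lean on these libraries where they do the work, as an engineer would, in place of code of your own. Each camera call takes 0.05 s, during which the arm holds its last target. There are 200 camera calls.

## Task

Load the gas dead-weight tester: move the three disc weights from the wooden board onto its round weight carrier one by one as a single centred stack, steel at the bottom, then brass, then the black one on top, setting each down gently without dropping it. Only when all three are on, turn the blue valve lever a quarter turn clockwise until it is fully open, so that the gas lifts the stack, and leave the stack centred and the lever open. Do not disturb the beaker, the wrench or the brass adapter.

Things in the scene. Friction and masses are not known exactly. Their poses are not given: they have to be found in the camera images.
- steel_weight: plain flat disc weight with smooth vertical edge, a round grey 18 mm mark at the centre of its top; lies flat on the weight board at the start; origin at the centre of its underside, z up; bright steel, 68 mm diameter, 20 mm thick, about 0.57 kg
- brass_weight: plain flat disc weight with smooth vertical edge, a round grey 18 mm mark at the centre of its top; lies flat on the weight board at the start; origin at the centre of its underside, z up; yellow brass, 64 mm diameter, 16 mm thick, about 0.43 kg
- black_weight: plain flat disc weight with smooth vertical edge, a round grey 18 mm mark at the centre of its top; lies flat on the weight board at the start; origin at the centre of its underside, z up; black anodised aluminium, 60 mm diameter, 14 mm thick, about 0.11 kg
- weight_board: fixed flat wooden board with a grey fabric top, 330 mm (its x) by 120 mm (its y), 18 mm high, no rim; the three weights lie on it in a row along its x, in any order, about 110 mm apart; origin at the centre of its underside
- tester: gas dead-weight tester, fixed: light grey case 220 mm (its x) by 300 mm (its y), top at 62 mm; origin at the centre of its underside, front to its -x. On it, in its frame: weight column at x -10, y +20 mm; gas line along x at y -80 mm with the valve; round gauge at x +65, y +100 mm, 100 mm across, 40 mm deep, top at 170 mm. A copper pipe falls to the bench at x +130, y -80 mm
- carrier_top (a point): centre of the flat top face of the weight carrier, a level round steel plate of 84 mm diameter and 8 mm thickness with a narrower skirt (58 mm) under it, about 115 mm above the bench; axes parallel to the tester's. The carrier can only move up and down: it rises in step with the valve lever, by 4 mm when fully open, and carries the stack
- valve_pivot (a point): point on the vertical turning axis of the valve lever, at the lever's mid height (124 mm above the bench); axes parallel to the tester's
- lever_grip (a point): middle of the blue sleeve of the valve lever, 62 mm from the pivot; the sleeve is 60 mm long along the lever (from 30 to 90 mm from the pivot), 14 mm wide, 12 mm high, free on both sides and above, and below it 20 mm or more clear; the lever points along this frame's -y
- valve (a joint): angle of the valve lever in rad: 0 shut (lever across the pipe, pointing to the tester's -y), 1.571 fully open at its stop (lever along the pipe, pointing to the tester's -x, its front); it grows as the lever turns clockwise seen from above. It starts shut or up to 0.15 open, is stiff (about 0.2 N m) and stays where it is left
- beaker: clear glass beaker, 70 mm diameter, 90 mm high, bystander; origin at the centre of its underside
- wrench: steel wrench lying flat, 150 mm long, bystander
- adapter: brass hexagonal pipe adapter standing upright, 36 mm wide hexagon, 48 mm high, bystander; origin at the centre of its underside
Things that resemble listed ones, but are neither listed nor needed, are in the scene too. Leave any turquoise look-alike of the steel_weight alone.

How it is judged:
On the way, in this order (a step that is already met when the one before it is completed fails the run):
1. steel weight lies centred on the weight carrier, let go (horizontal distance between steel_weight and carrier_top below 0.007 m and z of steel_weight in the frame of carrier_top between -0.004 and 0.004 m and angle between steel_weight's own z axis and vertical below 0.06 rad and contact force between the fingers and steel_weight below 0.1 N and linear speed of steel_weight below 0.03 m/s), for 0.2 s.
2. brass weight lies centred on the steel one, let go (horizontal distance between each of steel_weight, brass_weight and carrier_top below 0.007 m and z of steel_weight in the frame of carrier_top between -0.004 and 0.004 m and angle between each of steel_weight, brass_weight's own z axis and vertical below 0.06 rad and z of brass_weight in the frame of steel_weight between 0.016 and 0.024 m and contact force between the fingers and brass_weight below 0.1 N and linear speed of brass_weight below 0.03 m/s), for 0.2 s.
3. black weight lies centred on the brass one, let go (horizontal distance between each of steel_weight, brass_weight, black_weight and carrier_top below 0.007 m and z of steel_weight in the frame of carrier_top between -0.004 and 0.004 m and angle between each of steel_weight, brass_weight, black_weight's own z axis and vertical below 0.06 rad and z of brass_weight in the frame of steel_weight between 0.016 and 0.024 m and z of black_weight in the frame of brass_weight between 0.012 and 0.02 m and contact force between the fingers and black_weight below 0.1 N and linear speed of black_weight below 0.03 m/s), for 0.2 s.
4. valve lever turned fully open with the stack still centred (horizontal distance between each of steel_weight, brass_weight, black_weight and carrier_top below 0.007 m and z of steel_weight in the frame of carrier_top between -0.004 and 0.004 m and angle between each of steel_weight, brass_weight, black_weight's own z axis and vertical below 0.06 rad and z of brass_weight in the frame of steel_weight between 0.016 and 0.024 m and z of black_weight in the frame of brass_weight between 0.012 and 0.02 m and value of joint valve above 1.4 rad), for 0.2 s.
At the end, for the whole second after the job is handed in: The steel weight lies on the carrier, the brass one on it and the black one on top, each flat, at rest, let go and within 7 mm of the carrier's axis; the valve lever is within 10 degrees of its open stop (all of step 4 and contact force between the fingers and steel_weight below 0.1 N and linear speed of each of steel_weight, brass_weight, black_weight below 0.03 m/s and contact force between the fingers and brass_weight below 0.1 N and contact force between the fingers and black_weight below 0.1 N); the robot touches nothing.
It fails at once if a weight is dropped (falls free by more than about 13 mm) ((linear speed of steel_weight above 0.5 m/s and contact force between the fingers and steel_weight below 0.05 N) or (linear speed of brass_weight above 0.5 m/s and contact force between the fingers and brass_weight below 0.05 N) or (linear speed of black_weight above 0.5 m/s and contact force between the fingers and black_weight below 0.05 N)).
It fails at once if the valve is opened (beyond 0.4 rad) before all three weights are on the carrier (value of joint valve above 0.4 rad and horizontal distance between any of steel_weight, brass_weight, black_weight and carrier_top above 0.03 m).
It fails at once if the beaker, the wrench or the adapter is moved by more than 20 mm or tipped (distance of any of beaker, wrench, adapter from where it was at the start of the episode above 0.02 m or angle between any of beaker, adapter's own z axis and vertical above 0.3 rad).
It also fails if it takes over 72 s, if anything falls off the work surface, if the arm or the gripper's body presses on something with over 40 N, if the wrist force passes 120 N, or if a joint passes its speed limit or range.

## Working session

There is one attempt and no reset: what is moved stays moved. The work goes in short steps, Python scripts to look and compute and a tool call to move; the robot and the scene stay as the last step left them, time stands still between calls to the robot, and variables do not carry over. Pictures are saved under pics/ and viewed, at most 10 in all, crops included, and the job is handed in when it is done.

Besides the shell and the picture viewer there is one more tool, called after "Emit:" as a command line: name --pt "numbers of a row" for each row, then --argument value for the rest. apply_moves: Moves the arm, as the interface text tells. Its arguments: {"type":"object","properties":{"delta_pos":{"type":"array"},"twist":{"type":"array"},"gripper":{"type":"number"},"squeeze":{"type":"number"}},"required":["delta_pos","twist"]}

```bash
mkdir -p pics; ls; python3 - <<'E'
from plant import robot
import cv2,numpy as np
s=robot.read_state();print({k:np.round(v,3).tolist() for k,v in s.items()},robot.tips_ahead)
for n in("scene","side"):
    c=robot.read_camera(n);cv2.imwrite(f"pics/{n}0.png",c["frame"][:,:,::-1]);print(n,c["vertical_fov"],c["cx"],c["cy"],np.round(c["R"],3).tolist(),np.round(c["t"],3).tolist())
E
```

```text
pics
{'t': 0.0, 'q': [1.147, 0.131, 1.489, -0.0, 1.523, -0.085], 'dq': [0.001, -0.0, -0.0, 0.0, 0.002, 0.0], 'joint_torque': [0.001, -55.981, -49.177, 0.077, 0.035, -0.0], 'tool_pos': [0.199, 0.565, 0.219], 'orientation': [-0.529, -3.096, 0.003], 'force': [-0.328, 0.642, 0.672], 'wrist_torque': [0.003, -0.053, 0.038], 'gripper_force': 0.0, 'opening': 0.093} 0.025
scene 42.673073501960815 313.19032334438026 207.99312457564602 [[-0.628, 0.778, -0.006], [0.53, 0.422, -0.735], [-0.569, -0.465, -0.678]] [0.392, -0.232, 1.506]
side 44.20000963150153 322.4140196450858 188.22190058828807 [[0.996, -0.086, -0.008], [-0.07, -0.757, -0.65], [0.05, 0.648, -0.76]] [-0.6, 0.105, 1.302]
```

View pics/scene0.png

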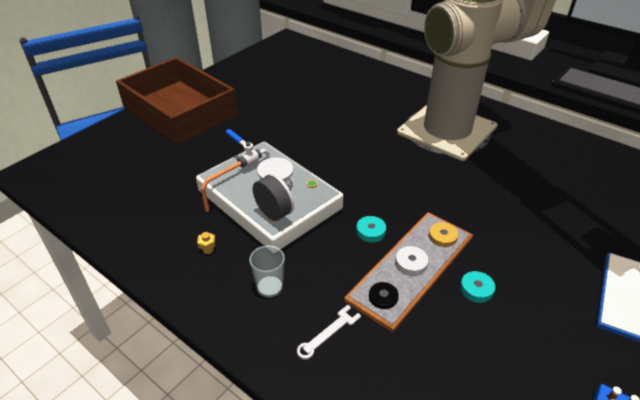

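View pics/side0.png

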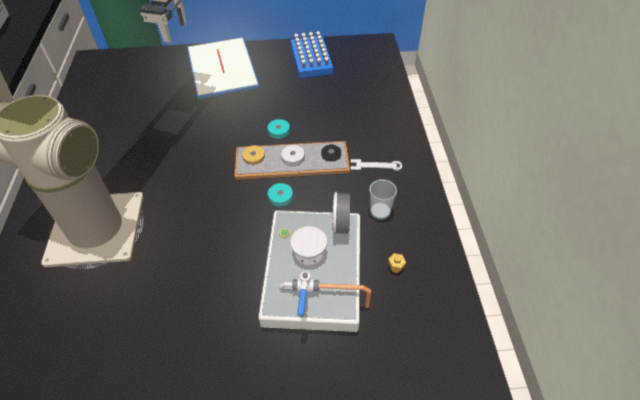

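The board carries brass (scene 444,234 / side 254,154), steel (412,260 / 293,155) and black (383,294 / 331,153). There are two turquoise look-alikes off the board at scene (371,228) and (478,286). The carrier is at scene (275,170), side (309,243), and the lever is at side (303,298). The white disc on the board is the steel weight, so I'll confirm it in an enlarged crop.

```bash
cat > h.py <<'E'
from plant import robot
import cv2,numpy as np
def cam(n):
    c=robot.read_camera(n);c["R"]=np.array(c["R"]);c["t"]=np.array(c["t"]);c["f"]=c["frame"].shape[0]/2/np.tan(np.radians(c["vertical_fov"])/2);return c
def ray(c,u,v):
    d=c["R"].T@np.array([(u-c["cx"])/c["f"],(v-c["cy"])/c["f"],1]);return -c["R"].T@c["t"],d
def onz(c,u,v,z):
    o,d=ray(c,u,v);return (o+d*(z-o[2])/d[2])
def tri(rs):
    A=np.zeros((3,3));b=np.zeros(3)
    for o,d in rs:
        d=d/np.linalg.norm(d);P=np.eye(3)-np.outer(d,d);A+=P;b+=P@o
    X=np.linalg.solve(A,b);return X,[np.linalg.norm(np.cross(X-o,d/np.linalg.norm(d))) for o,d in rs]
def proj(c,X):
    p=c["R"]@np.array(X)+c["t"];return p[:2]/p[2]*c["f"]+[c["cx"],c["cy"]]
E
python3 - <<'E'
import cv2,numpy as np
a=cv2.imread("pics/scene0.png");b=cv2.imread("pics/side0.png")
def cr(i,x,y,w=100,h=75,s=4):return cv2.resize(i[y:y+h,x:x+w],None,fx=s,fy=s,interpolation=cv2.INTER_CUBIC)
cv2.imwrite("pics/m1.png",np.vstack([np.hstack([cr(a,220,125,100,75),cr(b,265,218,100,75)]),np.hstack([cr(a,355,215,133,100,3)[:300,:400] if 0 else cv2.resize(a[215:315,355:488],(400,300),interpolation=cv2.INTER_CUBIC),cv2.resize(b[120:210,235:355],(400,300),interpolation=cv2.INTER_CUBIC)])]))
E
```

```text
(no output)
```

View pics/m1.png

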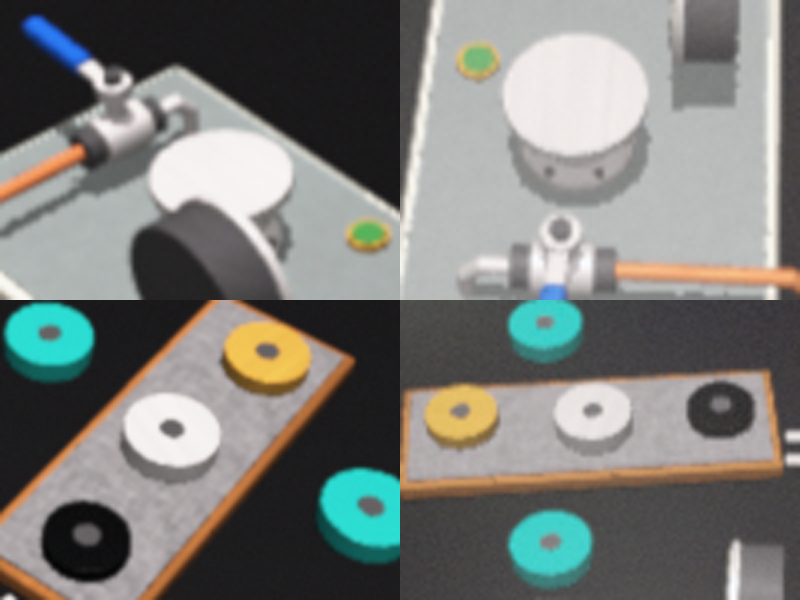

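```bash
python3 - <<'E'
from h import *
a=cam("scene");b=cam("side")
def P(u,v,s,x,y):return((u+.5)/s-.5+x,(v+.5)/s-.5+y)
S=lambda u,v:P(u,v,3.0075,355,215)
D=lambda u,v:P(u,v,3.3333,235,120)
for n,p,q,z in(("steel",S(172,129),D(193,109),.038),("brass",S(267,51),D(60,110),.034),("black",S(87,234),D(320,105),.032),("carrier",P(221,175,4,220,125),P(176,94,4,265,218),.115),("pivot",P(116,76,4,220,125),P(161,231,4,265,218),.13)):
    X,e=tri([ray(a,*p),ray(b,*q)]);print(n,X.round(4),np.round(e,4),onz(a,*p,z).round(4),onz(b,*q,z).round(4))
# ellipse fits by color in side/scene
def blob(c,m,z,n):
    m=cv2.morphologyEx(m.astype(np.uint8),cv2.MORPH_OPEN,np.ones((2,2)))
    k,l,st,ce=cv2.connectedComponentsWithStats(m);i=1+np.argmax(st[1:,4]);print(n,ce[i].round(1),st[i].tolist(),onz(c,*ce[i],z).round(4))
for nm,c in(("scene",a),("side",b)):
    h=cv2.cvtColor(c["frame"],cv2.COLOR_RGB2HSV);bl=(abs(h[...,0].astype(int)-110)<12)&(h[...,1]>150)&(h[...,2]>80)
    w=np.zeros(bl.shape,bool)
    if nm=="scene":w[120:160,215:260]=1
    else:w[280:325,290:320]=1
    blob(c,bl&w,.13,nm+" lever")
for X in((0,0,0),):pass
E
```

```text
steel [0.5322 0.1955 0.0374] [0.0005 0.0005] [0.5321 0.1959 0.038 ] [0.5326 0.1945 0.038 ]
brass [0.4167 0.2091 0.0331] [0.0002 0.0002] [0.4174 0.2095 0.034 ] [0.4169 0.208  0.034 ]
black [0.643  0.1971 0.0306] [0.0008 0.0008] [0.6432 0.1979 0.032 ] [0.6435 0.195  0.032 ]
carrier [ 0.5558 -0.1695  0.1128] [0.0012 0.0012] [ 0.5565 -0.1672  0.115 ] [ 0.5567 -0.1718  0.115 ]
pivot [ 0.5406 -0.2683  0.1301] [0.0023 0.0023] [ 0.538 -0.268  0.13 ] [ 0.5425 -0.2697  0.13  ]
scene lever [234.3 135.9] [227, 130, 16, 13, 108] [ 0.5365 -0.3186  0.13  ]
side lever [302.4 303.7] [299, 291, 7, 25, 115] [ 0.5332 -0.3357  0.13  ]
```

Emit:
apply_moves --pt "0 0 0" --pt "0 0 0" --pt "-4 -4.4 0" --pt "-4 -4.4 0" --pt "-4 -4.4 0" --pt "-4 -4.4 0" --pt "-4 -4.4 0" --pt "-4 -4.4 0" --twist '[-0.17,-0.169,0,0,0,0,0,0]' --gripper 9.3

```text
t: 1.2
tool_pos: [0.4404, 0.3004, 0.22]
orientation: [-0.0, 3.141, 0.0]
force: [0.4, -0.6, 0.6]
opening: 0.0932
gripper_force: 0.0
```

```bash
python3 - <<'E'
from h import *
a=cam("scene");b=cam("side")
for p,q in(((371,226),(281,192)),((478,284),(279,126))):
    print("turq",onz(a,*p,.02).round(3),onz(b,*q,.02).round(3))
s=robot.read_state();print(s["tool_pos"],s["orientation"],s["q"])
E
```

```text
turq [0.491 0.065 0.02 ] [0.494 0.063 0.02 ]
turq [0.495 0.333 0.02 ] [0.496 0.331 0.02 ]
[0.44265941 0.29762117 0.21988964] [ 8.72366605e-03  3.14050660e+00 -2.59510746e-03] [ 0.4971827  -0.04988324  1.67361583 -0.00196747  1.51771088 -1.06795382]
```

Emit:
apply_moves --pt "-3 -3.5 0" --pt "-3 -3.5 0" --pt "-3.2 -3.5 0" --pt "0 0 0" --pt "0 0 0" --twist '[0,0,0,0,0]'

```text
t: 1.92
tool_pos: [0.5308, 0.1977, 0.2197]
orientation: [0.0, -3.141, -0.001]
force: [-0.6, 0.1, -0.4]
opening: 0.0931
gripper_force: 0.0
```

```bash
python3 - <<'E'
from h import *
w=cam("wrist");cv2.imwrite("pics/w1.png",w["frame"][:,:,::-1])
s=robot.read_state();print(s["tool_pos"],s["orientation"],w["vertical_fov"],-w["R"].T@w["t"],w["R"].round(3).tolist())
for n,X in(("st",(.532,.1955,.038)),("br",(.417,.209,.034)),("bk",(.643,.197,.032))):print(n,proj(w,X))
E
```

```text
[0.53064632 0.19809104 0.2198347 ] [ 1.61123375e-03 -3.14085311e+00 -5.82828797e-04] 65.72068322417522 [0.46106974 0.19807009 0.3847901 ] [[-0.0, 1.0, 0.001], [0.968, -0.0, 0.249], [0.249, 0.001, -0.968]]
st [315.59194332 185.44596962]
br [328.12094912  78.44522724]
bk [316.99944309 271.59828154]
```

View pics/w1.png

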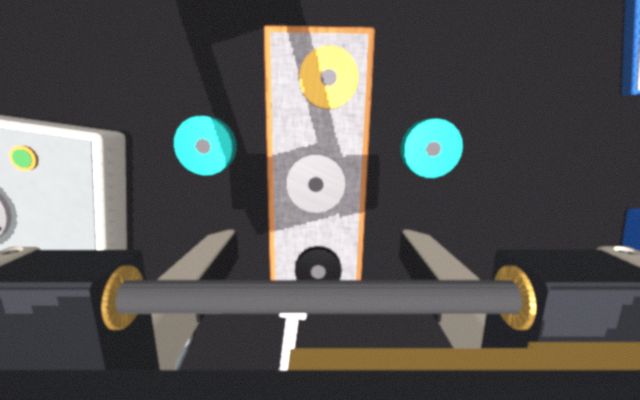

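Emit:
apply_moves --pt "-0.1 -0.25 4" --pt "0 0 4" --pt "0 0 4" --pt "0 0 3" --pt "0 0 1.5" --pt "0 0 0.8" --pt "0 0 0" --twist '[0,0,0,0,0,0,0]'

```text
t: 2.85
tool_pos: [0.5326, 0.1949, 0.0475]
orientation: [-0.001, 3.141, 0.0]
force: [0.8, 0.7, 1.0]
opening: 0.0929
gripper_force: 0.0
```

Emit:
apply_moves --pt "0 0 0" --pt "0 0 0" --pt "0 0 0" --pt "0 0 0" --pt "0 0 0" --pt "0 0 0" --pt "0 0 0" --pt "0 0 0" --twist '[0,0,0,0,0,0,0,0]' --gripper 5 --squeeze 35

```text
t: 3.85
tool_pos: [0.5325, 0.1945, 0.047]
orientation: [-0.0, 3.142, 0.0]
force: [0.7, -0.2, 0.3]
opening: 0.0496
gripper_force: 0.0
```

```bash
python3 - <<'E'
from h import *
o=[]
for n in("wrist","side"):
    w=cam(n);f=w["frame"][:,:,::-1];o.append(f if n=="wrist" else cv2.resize(f[110:210,220:380],(640,400)))
cv2.imwrite("pics/w2.png",cv2.resize(np.vstack(o),(480,600)))
s=robot.read_state();print(s["tool_pos"],s["opening"],s["gripper_force"])
E
```

```text
[0.53246038 0.19445302 0.046999  ] 0.050120596296382276 0.0
```

View pics/w2.png

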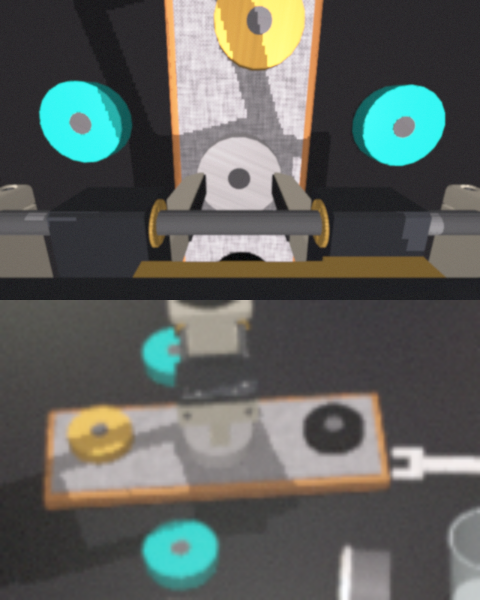

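```bash
python3 - <<'E'
from h import *
w=cam("wrist")
print(onz(w,318.7,237,.038),proj(w,(.5325,.1945,.041)),proj(w,(.5325,.1945-.025,.022)),proj(w,(.5325,.1945+.025,.022)))
b=cam("side");x=220+160*217/480;y=110+100*(430-300)/300
print(onz(b,x,y,.038))
E
```

```text
[0.52977351 0.19531217 0.038     ] [317.33513904 243.17089416] [278.96876404 232.01620751] [355.80741199 232.01338017]
[0.53178937 0.19053714 0.038     ]
```

```bash
python3 - <<'E'
from h import *
o=[]
for n,x,y in(("wrist",240,160),("side",250,110),("scene",370,200)):
    w=cam(n);f=w["frame"][:,:,::-1]
    if n=="wrist":o.append(cv2.resize(f[160:310,220:420],(400,300),interpolation=cv2.INTER_CUBIC))
    else:o.append(cv2.resize(f[y:y+75,x:x+100],(400,300),interpolation=cv2.INTER_CUBIC))
    print(n,proj(w,(.5325,.1945,.022)).round(1),proj(w,(.5325,.1945-.025,.022)).round(1),proj(w,(.5325,.1945+.025,.022)).round(1))
o.append(o[0]*0)
cv2.imwrite("pics/w3.png",np.vstack([np.hstack(o[:2]),np.hstack(o[2:])]))
E
```

```text
wrist [317.4 232. ] [279. 232.] [355.8 232. ]
side [292.8 156.2] [293.2 162.4] [292.4 150.2]
scene [410.3 262.4] [400.3 256.9] [420.5 267.9]
```

View pics/w3.png

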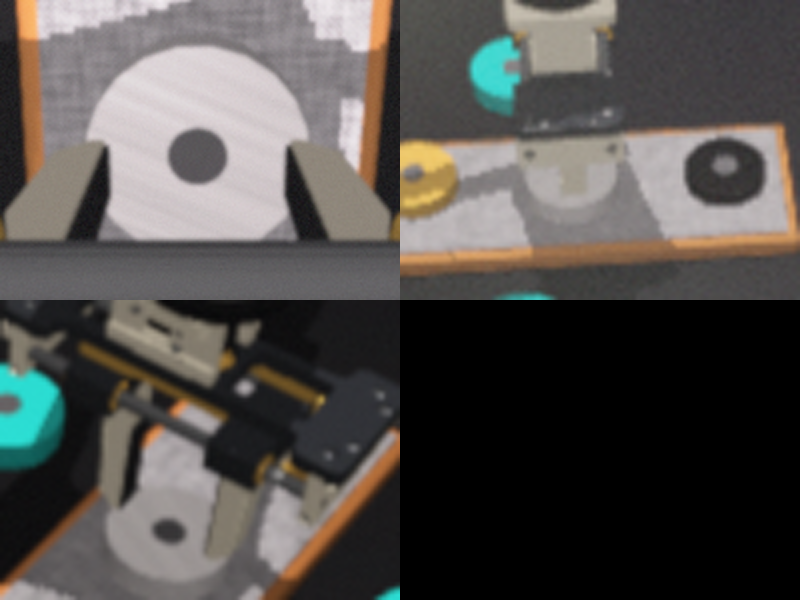

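Emit:
apply_moves --pt "0 0 0" --pt "0 0 0" --pt "0 0 0" --pt "0 0 0" --pt "0 0 0.5" --pt "0 0 0.3" --pt "0 0 0" --twist '[0,0,0,0,0,0,0]' --gripper 9.3

```text
t: 5.08
tool_pos: [0.532, 0.1943, 0.0384]
orientation: [0.0, -3.141, 0.0]
force: [-0.1, -0.6, 0.5]
opening: 0.0929
gripper_force: 0.0
```

```bash
python3 - <<'E'
from h import *
print(robot.tips_ahead,[x for x in dir(robot) if x[0]!='_'])
w=cam("scene")
for z in(.02,.03,.036,.042,.048):print(z,[proj(w,(.5325+dx,.1945+s*.025,z)).round(1).tolist() for s in(-1,1) for dx in (-.0075,.0075)])
E
```

```text
0.025 ['IKError', 'close_job', 'read_camera', 'read_state', 'tips_ahead']
0.02 [[402.0, 255.5], [398.3, 259.6], [422.1, 266.4], [418.5, 270.7]]
0.03 [[402.5, 252.4], [398.8, 256.5], [422.8, 263.3], [419.2, 267.6]]
0.036 [[402.8, 250.5], [399.1, 254.6], [423.2, 261.4], [419.6, 265.7]]
0.042 [[403.1, 248.6], [399.4, 252.7], [423.6, 259.5], [420.0, 263.8]]
0.048 [[403.5, 246.7], [399.7, 250.8], [424.0, 257.6], [420.3, 261.9]]
```

Emit:
apply_moves --pt "0 0 0.5" --pt "0 0 0.3" --pt "0 0 0" --twist '[0,0,0]'

```text
t: 5.5
tool_pos: [0.5321, 0.1944, 0.0305]
orientation: [0.0, -3.141, 0.0]
force: [-0.4, -1.0, -0.2]
opening: 0.093
gripper_force: 0.0
```

Emit:
apply_moves --pt "0 0 0.2" --pt "0 0 0" --twist '[0,0]'

```text
t: 5.75
tool_pos: [0.5324, 0.1945, 0.0289]
orientation: [0.0, -3.141, 0.0]
force: [-0.8, -0.6, -0.1]
opening: 0.093
gripper_force: 0.0
```

Emit:
apply_moves --pt "0 0 0.2" --pt "0 0 0" --twist '[0,0]'

```text
t: 6.0
tool_pos: [0.5323, 0.1944, 0.0269]
orientation: [0.0, -3.141, 0.0]
force: [-0.0, 0.5, -0.3]
opening: 0.0929
gripper_force: 0.0
```

Emit:
apply_moves --pt "0 0 0.15" --pt "0 0 0" --twist '[0,0]'

```text
t: 6.25
tool_pos: [0.5323, 0.1944, 0.0254]
orientation: [0.0, -3.141, 0.0]
force: [-1.0, -0.6, -0.8]
opening: 0.0932
gripper_force: 0.0
```

Emit:
apply_moves --pt "0 0 -0.15" --pt "0 0 0" --pt "0 0 0" --pt "0 0 0" --pt "0 0 0" --pt "0 0 0" --pt "0 0 0" --pt "0 0 0" --twist '[0,0,0,0,0,0,0,0]' --gripper 5.5 --squeeze 35

```text
t: 7.25
tool_pos: [0.5326, 0.1945, 0.0271]
orientation: [-0.0, 3.141, 0.0]
force: [0.4, 1.7, 1.5]
opening: 0.067
gripper_force: 35.0
```

Emit:
apply_moves --pt "0 0 -0.5" --pt "0 0 -1" --pt "0 0 -3" --pt "0 0 -4" --pt "0 0 -4" --pt "0 0 -4" --pt "0 0 -1" --pt "0 0 0" --twist '[0,0,0,0,0,0,0,0]'

```text
t: 8.25
tool_pos: [0.5325, 0.1945, 0.2018]
orientation: [-0.0, 3.141, 0.0]
force: [-0.7, 0.4, -6.3]
opening: 0.0671
gripper_force: 35.0
```

Emit:
apply_moves --pt "-0.2 -2 0" --pt "-0.3 -4 0" --pt "-0.3 -5 0" --pt "-0.3 -5 0" --pt "-0.3 -5 0" --pt "-0.3 -5 0" --pt "-0.3 -4 0" --pt "-0.2 -2 0" --twist '[0,0,0,0,0,0,0,0]'

```text
t: 9.25
tool_pos: [0.5529, -0.1282, 0.1997]
orientation: [-0.004, -3.138, -0.001]
force: [-0.0, -0.5, -4.8]
opening: 0.0671
gripper_force: 35.0
```

```bash
python3 - <<'E'
from h import *
w=cam("wrist");cv2.imwrite("pics/w4.png",w["frame"][:,:,::-1])
s=robot.read_state();print(s["tool_pos"],s["orientation"],s["gripper_force"],s["opening"])
for X in((.5565,-.1695,.115),(s["tool_pos"][0],s["tool_pos"][1],s["tool_pos"][2]+.011)):print(proj(w,X))
E
```

```text
[ 0.55323586 -0.12968337  0.19996282] [-4.55285226e-03 -3.13852149e+00  1.22540284e-03] 34.99841272830963 0.06726589209379989
[268.31230825 211.80286661]
[314.50171398 255.87355002]
```

View pics/w4.png

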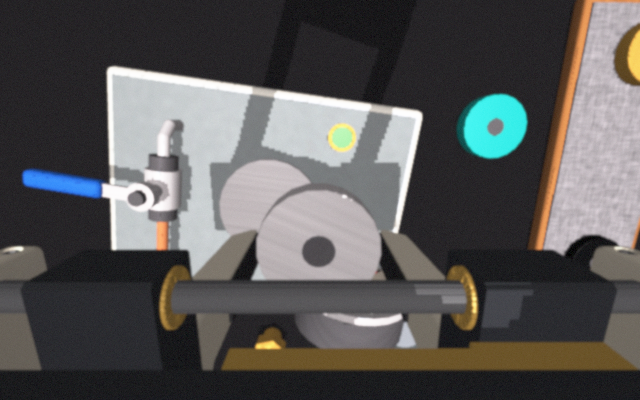

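```bash
python3 - <<'E'
from h import *
from scipy.optimize import fsolve
w=cam("wrist");tp=np.array(robot.read_state()["tool_pos"]);print(tp)
d=onz(w,318,251,tp[2]+.011);print("disc",d,d-tp)
th=np.linspace(0,2*np.pi,200)
def f(p):
    q=np.array([proj(w,(p[0]+.042*np.cos(a),p[1]+.042*np.sin(a),.115)) for a in th]);return q[:,0].min()-219.5,q[:,1].min()-159.5
c=fsolve(f,(.5565,-.1695));print("carrier wrist",c,"delta",c-d[:2])
E
```

```text
[ 0.55345217 -0.12773363  0.20022469]
disc [ 0.55073953 -0.12921596  0.21122469] [-0.00271264 -0.00148233  0.011     ]
carrier wrist [ 0.55502905 -0.1698806 ] delta [ 0.00428952 -0.04066464]
```

Emit:
apply_moves --pt "-0.2 -1.4 0" --pt "-0.2 -1.8 0" --pt "0 -1 0" --pt "0 0 0" --pt "0 0 0" --pt "0 0 0" --pt "0 0 0" --twist '[0,0,0,0,0,0,0]'

```text
t: 10.22
tool_pos: [0.5586, -0.1671, 0.2021]
orientation: [-0.001, 3.142, 0.0]
force: [-0.9, 0.0, -5.5]
opening: 0.0673
gripper_force: 35.0
```

```bash
python3 - <<'E'
from h import *
w=cam("wrist");cv2.imwrite("pics/w5.png",w["frame"][150:300,200:440,::-1].repeat(3,0).repeat(3,1)); 
s=robot.read_state();tp=s["tool_pos"];print(tp,s["orientation"])
g=cv2.cvtColor(w["frame"],cv2.COLOR_RGB2GRAY);_,m=cv2.threshold(g,75,255,cv2.THRESH_BINARY_INV)
k,l,st,ce=cv2.connectedComponentsWithStats(m[225:280,295:345]);print(st.tolist(),(ce+[295,225]).round(1).tolist())
E
```

```text
[ 0.55860079 -0.16721384  0.20211395] [-1.01447493e-03  3.14145725e+00 -2.45865259e-07]
[[0, 0, 50, 55, 2658], [26, 14, 1, 1, 1], [19, 16, 2, 1, 2], [27, 17, 1, 1, 1], [30, 16, 1, 1, 1], [11, 19, 1, 1, 1], [19, 18, 1, 1, 1], [21, 18, 3, 3, 4], [29, 18, 1, 3, 3], [31, 18, 3, 4, 4], [25, 20, 3, 4, 5], [14, 23, 1, 1, 1], [18, 23, 6, 3, 8], [28, 22, 1, 1, 1], [15, 25, 1, 1, 1], [26, 24, 3, 7, 9], [34, 24, 1, 1, 1], [10, 26, 1, 1, 1], [14, 27, 1, 1, 1], [32, 26, 1, 1, 1], [35, 27, 2, 1, 2], [14, 29, 1, 1, 1], [20, 28, 1, 1, 1], [22, 28, 2, 2, 2], [12, 30, 4, 5, 9], [16, 30, 3, 5, 7], [21, 31, 1, 1, 1], [21, 30, 5, 6, 10], [31, 31, 1, 1, 1], [26, 35, 1, 1, 1], [28, 35, 2, 2, 3], [30, 34, 1, 1, 1], [32, 34, 1, 1, 1], [19, 36, 1, 1, 1], [23, 37, 1, 1, 1], [32, 36, 1, 1, 1], [18, 38, 1, 1, 1], [22, 39, 1, 1, 1]] [[319.6, 252.0], [321.0, 239.0], [314.5, 241.0], [322.0, 242.0], [325.0, 241.0], [306.0, 244.0], [314.0, 243.0], [316.8, 244.0], [324.0, 244.0], [326.8, 244.5], [320.6, 246.2], [309.0, 248.0], [315.2, 248.8], [323.0, 247.0], [310.0, 250.0], [321.9, 252.3], [329.0, 249.0], [305.0, 251.0], [309.0, 252.0], [327.0, 251.0], [330.5, 252.0], [309.0, 254.0], [315.0, 253.0], [317.5, 253.5], [308.3, 257.2], [312.1, 256.7], [316.0, 256.0], [318.3, 257.8], [326.0, 256.0], [321.0, 260.0], [323.3, 260.7], [325.0, 259.0], [327.0, 259.0], [314.0, 261.0], [318.0, 262.0], [327.0, 261.0], [313.0, 263.0], [317.0, 264.0]]
```

View pics/w5.png

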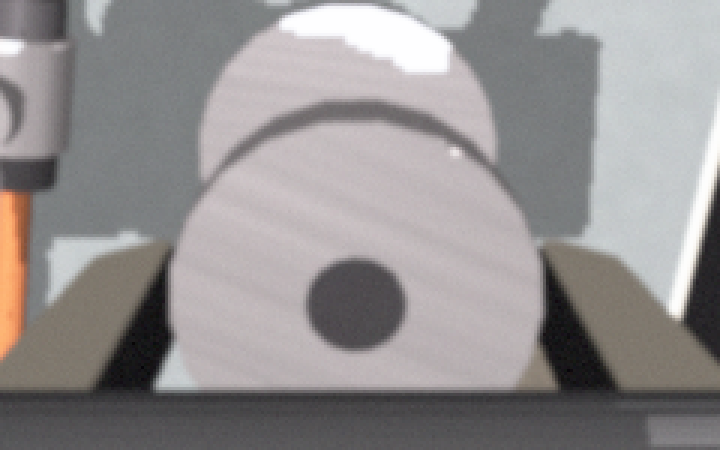

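```bash
python3 - <<'E'
from h import *
from scipy.optimize import least_squares
w=cam("wrist");tp=np.array(robot.read_state()["tool_pos"])
d=onz(w,318.4,251,tp[2]+.011);print("disc",d,d-tp)
th=np.linspace(0,2*np.pi,200)
def f(p):
    q=np.array([proj(w,(p[0]+.042*np.cos(a),p[1]+.042*np.sin(a),.115)) for a in th]);return q[:,0].min()-265.8,q[:,0].max()-365.6,q[:,1].min()-150.7
r=least_squares(f,(.5565,-.1695));c=r.x;print("carrier wrist",c,r.fun,"delta",c-d[:2],"-> tool",tp[:2]+c-d[:2])
E
```

```text
disc [ 0.55614718 -0.16657261  0.21311419] [-0.0024385   0.00071205  0.011     ]
carrier wrist [ 0.55390234 -0.16870002] [-0.08098446  0.08103613  0.00623544] delta [-0.00224484 -0.0021274 ] -> tool [ 0.55634083 -0.16941207]
```

Emit:
apply_moves --pt "0.19 -0.22 1" --pt "0 0 2" --pt "0 0 2" --pt "0 0 1.2" --pt "0 0 0.7" --pt "0 0 0.3" --pt "0 0 0.2" --pt "0 0 0" --twist '[0,0,0,0,0,0,0,0]'

```text
t: 11.32
tool_pos: [0.557, -0.1698, 0.1285]
orientation: [-0.0, 3.141, -0.0]
force: [-0.3, 0.1, -4.9]
opening: 0.0674
gripper_force: 35.0
```

Emit:
apply_moves --pt "0 0 0.1" --pt "0 0 0.1" --pt "0 0 0" --twist '[0,0,0]'

```text
t: 11.7
tool_pos: [0.5566, -0.1697, 0.126]
orientation: [0.0, -3.142, -0.0]
force: [0.8, 0.5, -5.6]
opening: 0.0674
gripper_force: 35.0
```

Emit:
apply_moves --pt "0 0 0.1" --pt "0 0 0" --twist '[0,0]'

```text
t: 11.95
tool_pos: [0.5566, -0.1697, 0.1249]
orientation: [0.0, -3.141, -0.0]
force: [-0.8, 0.1, -5.7]
opening: 0.0672
gripper_force: 35.0
```

Emit:
apply_moves --pt "0 0 0.1" --pt "0 0 0" --twist '[0,0]'

```text
t: 12.2
tool_pos: [0.5567, -0.1698, 0.1242]
orientation: [-0.0, 3.141, -0.0]
force: [-0.1, 0.3, -3.5]
opening: 0.0672
gripper_force: 35.0
```

Emit:
apply_moves --pt "0 0 0.05" --pt "0 0 0" --twist '[0,0]'

```text
t: 12.45
tool_pos: [0.5568, -0.1698, 0.1242]
orientation: [-0.0, 3.141, -0.0]
force: [-2.9, 1.0, 2.4]
opening: 0.0672
gripper_force: 35.0
```

Emit:
apply_moves --pt "0 0 0" --pt "0 0 0" --pt "0 0 0" --pt "0 0 0" --pt "0 0 0" --pt "0 0 0" --twist '[0,0,0,0,0,0]' --gripper 9.0

```text
t: 13.2
tool_pos: [0.5567, -0.1697, 0.1235]
orientation: [-0.0, 3.142, 0.0]
force: [-0.3, -0.6, -0.5]
opening: 0.0899
gripper_force: 0.0
```

Emit:
apply_moves --pt "0 0 -1" --pt "0 0 -2" --pt "0 0 -2" --pt "0 0 -2" --pt "0 0 -1" --pt "0 0 0" --pt "0 0 0" --twist '[0,0,0,0,0,0,0]'

```text
t: 14.08
tool_pos: [0.5562, -0.1696, 0.2027]
orientation: [0.0, -3.14, -0.001]
force: [0.4, -1.0, -0.9]
opening: 0.0901
gripper_force: 0.0
```

```bash
python3 - <<'E'
from h import *
w=cam("wrist");c=proj(w,(.5565,-.17,.13)).astype(int);x,y=max(c[0]-100,0),max(c[1]-75,0);print(x,y)
cv2.imwrite("pics/w6.png",cv2.resize(w["frame"][y:y+150,x:x+200,::-1],(800,600),interpolation=cv2.INTER_CUBIC))
s=robot.read_state();print(s["tool_pos"],s["orientation"])
b=cam("side");a=cam("scene");np.savez("after1.npz",side=b["frame"],scene=a["frame"])
E
```

```text
216 136
[ 0.5560716  -0.16952173  0.20241122] [ 2.57421368e-04 -3.13992402e+00 -1.00133213e-03]
```

View pics/w6.png

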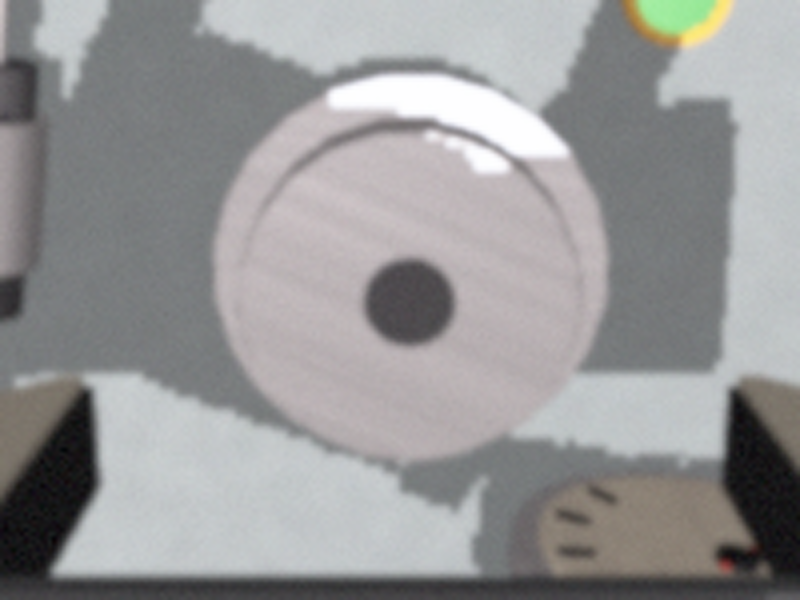

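```bash
python3 - <<'E'
from h import *
from scipy.optimize import least_squares
w=cam("wrist");tp=np.array(robot.read_state()["tool_pos"]);print(tp)
U=lambda u,v:((u+.5)/4-.5+216,(v+.5)/4-.5+136)
d=onz(w,*U(409.5,301),.135);print("steel",d)
l,t=U(213,73);r,b=U(609,461)
th=np.linspace(0,2*np.pi,200)
def f(p):
    q=np.array([proj(w,(p[0]+.042*np.cos(a),p[1]+.042*np.sin(a),.115)) for a in th]);return q[:,0].min()-l,q[:,0].max()-r,q[:,1].min()-t,q[:,1].max()-b
R=least_squares(f,(.5565,-.1695));print("carrier",R.x,R.fun,"steel-carrier",d[:2]-R.x)
E
```

```text
[ 0.55619111 -0.16953829  0.20261123]
steel [ 0.5541361 -0.1690387  0.135    ]
carrier [ 0.55415337 -0.16869611] [-0.27729615  0.27739072  0.36235411 -0.40028129] steel-carrier [-1.72758449e-05 -3.42588267e-04]
```

Emit:
apply_moves --pt "1 2 0" --pt "2 5 0" --pt "2 5.5 0" --pt "2 5.5 0" --pt "2 5.5 0" --pt "2 5.5 0" --pt "1.5 4.5 0" --pt "1 3 0" --twist '[0,0,0,0,0,0,0,0]' --gripper 9.3

```text
t: 15.28
tool_pos: [0.4204, 0.1971, 0.2033]
orientation: [0.003, -3.141, -0.0]
force: [0.3, 0.2, 0.0]
opening: 0.093
gripper_force: 0.0
```

Emit:
apply_moves --pt "0.5 1.4 0" --pt "0 0 0" --pt "0 0 0" --pt "0 0 0" --twist '[0,0,0,0]'

```text
t: 15.78
tool_pos: [0.417, 0.2083, 0.2035]
orientation: [-0.002, -3.142, 0.0]
force: [-0.4, 0.1, 0.1]
opening: 0.0929
gripper_force: 0.0
```

```bash
cat >> h.py <<'E'
def mark(w,X,rad=28):
    "grey mark near predicted X: search circles whose inside/outside contrast is best"
    u,v=np.round(proj(w,X)).astype(int);f=w["frame"].astype(float)
    r=.009*w["f"]/(w["R"]@np.array(X)+w["t"])[2];best=None
    S=4;x0,y0=u-rad,v-rad;p=cv2.resize(f[y0:y0+2*rad,x0:x0+2*rad],None,fx=S,fy=S,interpolation=cv2.INTER_CUBIC)
    n=int(2*r*S)*2+1;yy,xx=np.mgrid[:n,:n]-n//2;q=np.hypot(xx,yy);k=np.where(q<r*S*.95,1.,0);o=np.where((q>r*S*1.1)&(q<r*S*1.8),1.,0);k=k/k.sum()-o/o.sum()
    R=np.abs(np.array([cv2.filter2D(p[...,i],-1,k) for i in range(3)])).sum(0)
    h=n//2;R[:h]=0;R[-h:]=0;R[:,:h]=0;R[:,-h:]=0
    j=np.unravel_index(R.argmax(),R.shape);return (j[1]+.5)/S-.5+x0,(j[0]+.5)/S-.5+y0,R.max()
E
python3 - <<'E'
from h import *
w=cam("wrist");tp=robot.read_state()["tool_pos"];print(tp,robot.read_state()["orientation"])
for n,X in(("brass",(.416,.209,.034)),):
    m=mark(w,X);print(n,proj(w,X),m,onz(w,m[0],m[1],X[2]))
cv2.imwrite("pics/w7.png",w["frame"][:,:,::-1])
E
```

```text
[0.41696619 0.20837702 0.2034831 ] [-2.01571196e-03 -3.14156841e+00  2.87922797e-04]
brass [318.32021909 185.57971241] (np.float64(318.625), np.float64(185.375), np.float64(203.82859728307116)) [0.41577056 0.20933597 0.034     ]
```

Emit:
apply_moves --pt "0 0 3" --pt "0 0 4" --pt "0 0 4" --pt "0 0 3.5" --pt "0 0 2" --pt "0 0 1" --pt "0 0 0.15" --pt "0 0 0" --twist '[0,0,0,0,0,0,0,0]'

```text
t: 16.82
tool_pos: [0.4174, 0.2094, 0.0279]
orientation: [-0.0, 3.14, 0.001]
force: [0.6, 0.3, 0.7]
opening: 0.0933
gripper_force: 0.0
```

Emit:
apply_moves --pt "0 0 0" --pt "0 0 0" --pt "0 0 0" --pt "0 0 0" --pt "0 0 0" --pt "0 0 0" --twist '[0,0,0,0,0,0]' --gripper 5.2

```text
t: 17.58
tool_pos: [0.4167, 0.2092, 0.0272]
orientation: [-0.0, 3.141, -0.0]
force: [-1.6, -1.3, 3.8]
opening: 0.0631
gripper_force: 35.0
```

Emit:
apply_moves --pt "0 0 -0.5" --pt "0 0 -1.1" --pt "0 0 -3" --pt "0 0 -4" --pt "0 0 -4" --pt "0 0 -4" --pt "0 0 -1" --pt "0 0 0" --twist '[0,0,0,0,0,0,0,0]'

```text
t: 18.58
tool_pos: [0.4166, 0.2093, 0.2029]
orientation: [-0.0, 3.141, 0.0]
force: [-0.0, -0.7, -4.0]
opening: 0.0633
gripper_force: 35.0
```

Emit:
apply_moves --pt "-0.8 -2 0" --pt "-1.8 -4.5 0" --pt "-2 -5.4 0" --pt "-2 -5.4 0" --pt "-2 -5.4 0" --pt "-2 -5.4 0" --pt "-1.5 -4.5 0" --pt "-1 -3 0" --twist '[0,0,0,0,0,0,0,0]'

```text
t: 19.58
tool_pos: [0.5465, -0.1486, 0.1996]
orientation: [-0.002, -3.137, -0.002]
force: [0.6, 0.6, -3.8]
opening: 0.0632
gripper_force: 35.0
```

Emit:
apply_moves --pt "-0.5 -1.5 0" --pt "-0.2 -0.8 0" --pt "0 0 0" --pt "0 0 0" --pt "0 0 0" --pt "0 0 0" --twist '[0,0,0,0,0,0]'

```text
t: 20.32
tool_pos: [0.5547, -0.1692, 0.2033]
orientation: [-0.001, 3.141, -0.0]
force: [-0.4, -0.4, -4.3]
opening: 0.063
gripper_force: 35.0
```

```bash
python3 - <<'E'
from h import *
w=cam("wrist");tp=robot.read_state()["tool_pos"];print(tp,robot.read_state()["orientation"])
X=(tp[0]-.001,tp[1]+.001,tp[2]+.0068);m=mark(w,X,34);p=onz(w,m[0],m[1],X[2]);print(m,p,p-tp)
E
```

```text
[ 0.55469211 -0.16933601  0.20323548] [-1.16380173e-03  3.14129799e+00 -1.07628877e-04]
(np.float64(318.375), np.float64(249.875), np.float64(178.2599280121355)) [ 0.55346559 -0.16859499  0.21003548] [-0.00122652  0.00074102  0.0068    ]
```

Emit:
apply_moves --pt "-0.06 -0.04 1" --pt "0 0 2" --pt "0 0 1.3" --pt "0 0 0.7" --pt "0 0 0.4" --pt "0 0 0.2" --pt "0 0 0" --twist '[0,0,0,0,0,0,0]'

```text
t: 21.25
tool_pos: [0.5555, -0.1702, 0.1474]
orientation: [-0.0, 3.141, -0.0]
force: [0.7, 0.4, -3.9]
opening: 0.0631
gripper_force: 35.0
```

Emit:
apply_moves --pt "0 0 0.1" --pt "0 0 0.1" --pt "0 0 0" --pt "0 0 0" --twist '[0,0,0,0]'

```text
t: 21.75
tool_pos: [0.5552, -0.1702, 0.1451]
orientation: [-0.0, 3.142, -0.0]
force: [0.5, -0.1, -3.6]
opening: 0.063
gripper_force: 35.0
```

Emit:
apply_moves --pt "0 0 0.08" --pt "0 0 0" --twist '[0,0]'

```text
t: 22.0
tool_pos: [0.5553, -0.1701, 0.1444]
orientation: [-0.0, 3.141, -0.0]
force: [0.6, 0.4, -2.6]
opening: 0.0632
gripper_force: 35.0
```

Emit:
apply_moves --pt "0 0 0.05" --pt "0 0 0" --twist '[0,0]'

```text
t: 22.25
tool_pos: [0.5554, -0.1702, 0.1443]
orientation: [-0.0, 3.141, -0.0]
force: [-2.2, 1.3, 2.5]
opening: 0.0631
gripper_force: 35.0
```

Emit:
apply_moves --pt "0 0 0" --pt "0 0 0" --pt "0 0 0" --pt "0 0 0" --pt "0 0 0" --pt "0 0 0" --twist '[0,0,0,0,0,0]' --gripper 9.0

```text
t: 23.0
tool_pos: [0.5553, -0.1701, 0.1437]
orientation: [-0.0, 3.142, -0.0]
force: [0.5, -0.1, -0.1]
opening: 0.09
gripper_force: 0.0
```

Emit:
apply_moves --pt "0 0 -1" --pt "0 0 -2" --pt "0 0 -2.5" --pt "0 0 -1" --pt "0 0 -0.5" --pt "0 0 0" --pt "0 0 0" --twist '[0,0,0,0,0,0,0]'

```text
t: 23.88
tool_pos: [0.5547, -0.1699, 0.2127]
orientation: [0.0, -3.14, -0.001]
force: [-0.2, -0.1, -0.9]
opening: 0.0903
gripper_force: 0.0
```

```bash
python3 - <<'E'
from h import *
w=cam("wrist");tp=robot.read_state()["tool_pos"];print(tp,robot.read_state()["orientation"])
X=(.5541,-.169,.151);m=mark(w,X,34);p=onz(w,m[0],m[1],X[2]);print(m,p)
E
```

```text
[ 0.55474316 -0.1699459   0.2126979 ] [ 2.78024397e-04 -3.14005396e+00 -9.30695270e-04]
(np.float64(317.875), np.float64(214.875), np.float64(172.11009712106153)) [ 0.5543001  -0.16955705  0.151     ]
```

Emit:
apply_moves --pt "-0.5 2 0" --pt "-1.2 5 0" --pt "-1.4 5.5 0" --pt "-1.4 5.5 0" --pt "-1.4 5.5 0" --pt "-1.4 5.5 0" --pt "-1 4 0" --pt "-0.5 2.2 0" --twist '[0,0,0,0,0,0,0,0]' --gripper 9.3

```text
t: 24.92
tool_pos: [0.6426, 0.1852, 0.2131]
orientation: [0.004, -3.141, -0.0]
force: [0.3, -0.2, 0.0]
opening: 0.0929
gripper_force: 0.0
```

Emit:
apply_moves --pt "0 1.3 0" --pt "0 0 0" --pt "0 0 0" --pt "0 0 0" --twist '[0,0,0,0]'

```text
t: 25.42
tool_pos: [0.6433, 0.1936, 0.2139]
orientation: [0.002, 3.141, -0.0]
force: [0.2, 0.0, 0.4]
opening: 0.093
gripper_force: 0.0
```

```bash
python3 - <<'E'
from h import *
w=cam("wrist");tp=robot.read_state()["tool_pos"];print(tp,robot.read_state()["orientation"])
X=(.643,.197,.032);m=mark(w,X);p=onz(w,m[0],m[1],X[2]);print(proj(w,X),m,p)
E
```

```text
[0.64330978 0.19372595 0.21396077] [ 2.01126642e-03  3.14137136e+00 -1.97451536e-04]
[320.62904478 183.93535597] (np.float64(321.625), np.float64(183.625), np.float64(202.5989558637342)) [0.64264106 0.19813604 0.032     ]
```

Emit:
apply_moves --pt "0 0.37 4" --pt "0 0 4" --pt "0 0 4" --pt "0 0 3.5" --pt "0 0 2" --pt "0 0 1" --pt "0 0 0.2" --pt "0 0 0" --twist '[0,0,0,0,0,0,0,0]'

```text
t: 26.48
tool_pos: [0.6442, 0.1988, 0.0282]
orientation: [-0.0, 3.14, 0.001]
force: [0.8, 0.1, 0.4]
opening: 0.0928
gripper_force: 0.0
```

Emit:
apply_moves --pt "0 0 0" --pt "0 0 0" --pt "0 0 0" --pt "0 0 0" --pt "0 0 0" --pt "0 0 0" --twist '[0,0,0,0,0,0]' --gripper 5.0 --squeeze 20

```text
t: 27.22
tool_pos: [0.6432, 0.1985, 0.0269]
orientation: [-0.0, 3.142, -0.0]
force: [-1.1, -1.2, 1.8]
opening: 0.0592
gripper_force: 20.0
```

Emit:
apply_moves --pt "0 0 -0.5" --pt "0 0 -1.1" --pt "0 0 -3" --pt "0 0 -4" --pt "0 0 -4" --pt "0 0 -4" --pt "0 0 -2" --pt "0 0 0" --twist '[0,0,0,0,0,0,0,0]'

```text
t: 28.22
tool_pos: [0.6442, 0.1989, 0.2148]
orientation: [-0.0, 3.138, 0.001]
force: [0.3, 0.7, -1.9]
opening: 0.059
gripper_force: 20.0
```

Emit:
apply_moves --pt "0.5 -2 0" --pt "1.1 -4.5 0" --pt "1.3 -5.4 0" --pt "1.3 -5.4 0" --pt "1.3 -5.4 0" --pt "1.3 -5.4 0" --pt "1 -4.5 0" --pt "0.6 -2.5 0" --twist '[0,0,0,0,0,0,0,0]'

```text
t: 29.22
tool_pos: [0.5565, -0.1553, 0.2101]
orientation: [-0.004, -3.138, -0.001]
force: [0.1, 0.6, -1.2]
opening: 0.059
gripper_force: 20.0
```

Emit:
apply_moves --pt "0.3 -1.2 0" --pt "0.1 -0.5 0" --pt "0 0 0" --pt "0 0 0" --pt "0 0 0" --pt "0 0 0" --twist '[0,0,0,0,0,0]'

```text
t: 29.98
tool_pos: [0.5554, -0.1689, 0.2128]
orientation: [-0.002, 3.141, -0.0]
force: [0.6, -1.2, -1.8]
opening: 0.0594
gripper_force: 20.0
```

```bash
python3 - <<'E'
from h import *
w=cam("wrist");tp=robot.read_state()["tool_pos"];print(tp,robot.read_state()["orientation"])
X=(tp[0]-.001,tp[1]+.001,tp[2]+.005);m=mark(w,X,34);p=onz(w,m[0],m[1],X[2]);print(m,p,p-tp)
E
```

```text
[ 0.55536839 -0.16908782  0.2128001 ] [-1.23856919e-03  3.14150566e+00 -6.54917898e-05]
(np.float64(318.125), np.float64(249.375), np.float64(208.01407920930234)) [ 0.55465296 -0.16846267  0.2178001 ] [-0.00071543  0.00062515  0.005     ]
```

Emit:
apply_moves --pt "0.05 -0.03 1" --pt "0 0 1.5" --pt "0 0 1.2" --pt "0 0 0.7" --pt "0 0 0.3" --pt "0 0 0.2" --pt "0 0 0" --pt "0 0 0" --twist '[0,0,0,0,0,0,0,0]'

```text
t: 31.02
tool_pos: [0.555, -0.1698, 0.1642]
orientation: [-0.0, 3.141, -0.0]
force: [-0.4, 0.2, -0.7]
opening: 0.0596
gripper_force: 20.0
```

Emit:
apply_moves --pt "0 0 0.1" --pt "0 0 0.1" --pt "0 0 0" --pt "0 0 0" --twist '[0,0,0,0]'

```text
t: 31.52
tool_pos: [0.5547, -0.1697, 0.1617]
orientation: [0.0, -3.142, 0.0]
force: [0.3, -0.1, -1.5]
opening: 0.0595
gripper_force: 20.0
```

Emit:
apply_moves --pt "0 0 0.1" --pt "0 0 0.03" --pt "0 0 0" --twist '[0,0,0]'

```text
t: 31.9
tool_pos: [0.5547, -0.1697, 0.1604]
orientation: [0.0, -3.141, -0.0]
force: [0.1, -0.4, -1.5]
opening: 0.0591
gripper_force: 20.0
```

Emit:
apply_moves --pt "0 0 0.05" --pt "0 0 0" --twist '[0,0]'

```text
t: 32.15
tool_pos: [0.5548, -0.1697, 0.16]
orientation: [-0.0, 3.142, -0.0]
force: [-0.2, 0.8, -1.0]
opening: 0.0596
gripper_force: 20.0
```

Emit:
apply_moves --pt "0 0 0.05" --pt "0 0 0" --twist '[0,0]'

```text
t: 32.4
tool_pos: [0.5549, -0.1698, 0.1599]
orientation: [-0.0, 3.141, -0.0]
force: [-1.5, 1.0, 4.2]
opening: 0.0591
gripper_force: 20.0
```

Emit:
apply_moves --pt "0 0 0" --pt "0 0 0" --pt "0 0 0" --pt "0 0 0" --pt "0 0 0" --pt "0 0 0" --twist '[0,0,0,0,0,0]' --gripper 9.0

```text
t: 33.15
tool_pos: [0.5548, -0.1697, 0.1595]
orientation: [-0.0, 3.142, -0.0]
force: [-0.5, 1.2, 0.3]
opening: 0.0901
gripper_force: 0.0
```

Emit:
apply_moves --pt "0 0 -1" --pt "0 0 -2" --pt "0 0 -2.5" --pt "0 0 -1" --pt "0 0 -0.5" --pt "0 0 0" --pt "0 0 0" --twist '[0,0,0,0,0,0,0]'

```text
t: 34.02
tool_pos: [0.5543, -0.1695, 0.2284]
orientation: [0.0, -3.14, -0.001]
force: [-0.5, 0.2, -0.8]
opening: 0.0901
gripper_force: 0.0
```

```bash
python3 - <<'E'
from h import *
w=cam("wrist");tp=robot.read_state()["tool_pos"];print(tp,robot.read_state()["orientation"])
X=(.5541,-.169,.165);m=mark(w,X,34);p=onz(w,m[0],m[1],X[2]);print(m,p)
f=w["frame"][:,:,::-1];crop=cv2.resize(f[100:300,100:420],(640,400))
h=cv2.cvtColor(w["frame"],cv2.COLOR_RGB2HSV);bl=((abs(h[...,0].astype(int)-110)<12)&(h[...,1]>150)&(h[...,2]>60)).astype(np.uint8);bl[:100]=0;bl[240:]=0
k,l,st,ce=cv2.connectedComponentsWithStats(bl);print(st[1:].tolist())
i=1+st[1:,4].argmax();(c,sz,an)=cv2.minAreaRect(np.argwhere(l==i)[:,::-1].astype(np.float32));bx=cv2.boxPoints((c,sz,an));print(c,sz,[onz(w,*q,.13).round(4).tolist() for q in bx],onz(w,*c,.13))
cv2.imwrite("pics/w8.png",f)
E
```

```text
[ 0.55426528 -0.16954329  0.22838867] [ 3.24938452e-04 -3.14005369e+00 -9.11117266e-04]
(np.float64(317.875), np.float64(214.375), np.float64(189.78920078818203)) [ 0.55393675 -0.16916517  0.165     ]
[[100, 161, 70, 27, 1217]]
(134.64865112304688, 174.1081085205078) (71.0203628540039, 18.083885192871094) [[0.5311, -0.3583, 0.13], [0.5158, -0.3531, 0.13], [0.5258, -0.2948, 0.13], [0.5414, -0.2993, 0.13]] [ 0.52842752 -0.32649176  0.13      ]
```

View pics/w8.png

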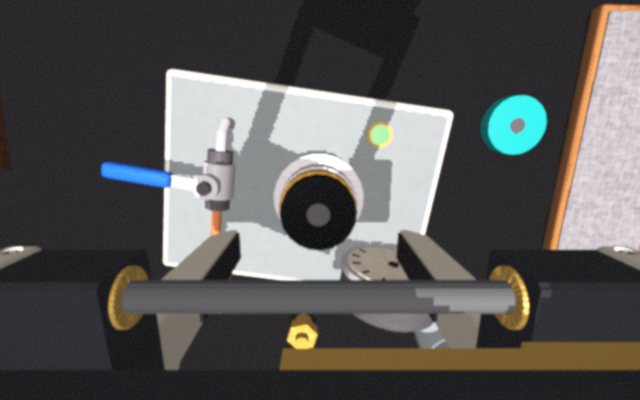

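The stack is centred: the black mark is at (318,214), within 0.5 mm of the carrier axis. The lever is shut, running from pivot pixel (205,188) to the tip at (103,168). Next I'll close the fingers and push the lever from its +x side.

Emit:
apply_moves --pt "-0.05 -3 0" --pt "-0.05 -4.6 0" --pt "-0.05 -4.5 0" --pt "-0.05 -3 0" --pt "0 -1.5 0" --pt "0 0 0" --pt "0 0 2" --pt "0 0 0" --twist '[0,0,0,0,0,0.17,0,0]' --gripper 0 --squeeze 10

```text
t: 35.08
tool_pos: [0.5556, -0.3341, 0.2059]
orientation: [-0.259, -3.126, -0.004]
force: [-0.2, 0.7, -0.2]
opening: 0.0148
gripper_force: 0.0
```

Emit:
apply_moves --pt "0 0 3" --pt "0 0 3" --pt "0 0 1.5" --pt "0 0 0.8" --pt "0 0 0" --pt "0 0 0" --twist '[0,0,0,0,0,0]'

```text
t: 35.83
tool_pos: [0.5575, -0.3362, 0.1279]
orientation: [0.266, 3.129, -0.002]
force: [0.3, 0.3, 0.0]
opening: 0.0006
gripper_force: 0.0
```

```bash
python3 - <<'E'
from h import *
s=robot.read_state();print(s["tool_pos"],s["orientation"],s["opening"],s["q"])
E
```

```text
[ 0.55748436 -0.33616363  0.12788805] [ 2.65660857e-01  3.12856251e+00 -1.64633311e-03] 0.0005608967344363346 [-6.21355645e-01  3.20361756e-01  1.43943914e+00  4.09988045e-06
  1.37973380e+00 -2.02272983e+00]
```

Emit:
apply_moves --pt "0 0 0.3" --pt "0.5 0 0" --pt "0.4 0 0" --pt "0 0 0" --twist '[0,0,0,0]'

```text
t: 36.33
tool_pos: [0.5475, -0.3342, 0.1235]
orientation: [-0.267, -3.13, 0.0]
force: [1.1, -1.0, 0.2]
opening: 0.0008
gripper_force: 0.0
```

Emit:
apply_moves --pt "0.3 0 0" --pt "0.2 0 0" --pt "0 0 0" --twist '[0,0,0]'

```text
t: 36.7
tool_pos: [0.5433, -0.3336, 0.1237]
orientation: [0.266, 3.129, -0.001]
force: [4.0, -2.7, -1.1]
opening: 0.0003
gripper_force: 2.1
```

Emit:
apply_moves --pt "0.656 -0.112 0" --pt "0.656 -0.112 0" --pt "0.656 -0.112 0" --pt "0.656 -0.112 0" --pt "0.656 -0.112 0" --pt "0.656 -0.112 0" --pt "0 0 0" --twist '[0.1,0.1,0.1,0.1,0.1,0.1,0]'

```text
t: 37.58
tool_pos: [0.5049, -0.3234, 0.1238]
orientation: [1.179, 2.912, 0.0]
force: [1.8, -1.1, 0.3]
opening: 0.0002
gripper_force: 0.7
```

Emit:
apply_moves --pt "0.656 -0.112 0" --pt "0.656 -0.112 0" --pt "0.656 -0.112 0" --pt "0.656 -0.112 0" --pt "0.656 -0.112 0" --pt "0 0 0" --twist '[0.1,0.1,0.1,0.1,0.1,0]'

```text
t: 38.33
tool_pos: [0.4821, -0.3002, 0.1239]
orientation: [1.86, 2.531, -0.001]
force: [3.4, -1.3, 0.4]
opening: 0.0005
gripper_force: 0.9
```

```bash
cat > lev.py <<'E'
from h import *
s=robot.read_state();tp=s["tool_pos"];o=s["orientation"];R,_=cv2.Rodrigues(np.array(o));print(tp,R[:,0].round(3),R[:,1].round(3))
P=np.array([.540,-.267,tp[2]])-tp;print("pivot in tool",R.T@P,"F tool",R.T@np.array(s["force"]))
for n in("side","scene"):
    c=cam(n);h=cv2.cvtColor(c["frame"],cv2.COLOR_RGB2HSV);bl=((abs(h[...,0].astype(int)-110)<12)&(h[...,1]>150)&(h[...,2]>60)).astype(np.uint8)
    u,v=proj(c,(.51,-.285,.13)).astype(int);m=np.zeros_like(bl);m[v-35:v+35,u-35:u+35]=1;bl*=m
    if bl.sum()<8:continue
    pts=np.argwhere(bl)[:,::-1].astype(float)
    X=np.array([onz(c,*q,.13)[:2] for q in pts]);d=X.mean(0)-[.540,-.267];ang=np.arctan2(-d[0],-d[1])-.148
    e=np.linalg.svd(X-X.mean(0))[2][0];e=e*np.sign(e@d);print(n,len(X),X.mean(0),"angle",ang,np.arctan2(-e[0],-e[1])-.148)
    cv2.imwrite(f"pics/l_{n}_{s['t']:.1f}.png",c["frame"][:,:,::-1])
E
python3 lev.py
```

```text
[ 0.48206993 -0.30017904  0.12385535] [-0.299  0.954 -0.001] [0.954 0.299 0.   ]
pivot in tool [ 1.43405827e-02  6.52003757e-02 -3.88966100e-06] F tool [-2.2319122   2.83153725 -0.40304591]
scene 111 [ 0.48658143 -0.27593059] angle 1.2571469329116407 1.1285984487857625
```

Emit:
apply_moves --pt "0.656 -0.112 0" --pt "0.656 -0.112 0" --pt "0.656 -0.112 0" --pt "0.656 -0.112 0" --pt "0 0 0" --twist '[0.1,0.1,0.1,0.1,0]'

```text
t: 39.05
tool_pos: [0.4738, -0.2755, 0.1238]
orientation: [2.326, 2.109, -0.001]
force: [1.9, -4.2, 0.4]
opening: 0.0004
gripper_force: 1.8
```

Emit:
apply_moves --pt "0.2 -0.03 0" --pt "0 0 0" --twist '[0.03,0]'

```text
t: 39.3
tool_pos: [0.4736, -0.2751, 0.1238]
orientation: [2.356, 2.073, -0.003]
force: [3.4, -10.5, -1.6]
opening: 0.0008
gripper_force: 5.0
```

```bash
python3 lev.py
```

```text
[ 0.47362111 -0.27508557  0.12382124] [ 0.127  0.992 -0.004] [ 0.992 -0.127  0.001]
pivot in tool [1.64665597e-02 6.48103828e-02 3.81220994e-06] F tool [-9.96564535  4.72615067  1.66182843]
side 36 [ 0.50132074 -0.26766739] angle 1.4055436387907265 1.312833444580847
scene 126 [ 0.48603104 -0.25298811] angle 1.676816496558763 1.552572881920275
```

The push force jumped to about 11 N with no further motion at roughly 1.55 rad, so the lever is at its stop. I'll back off and check.

Emit:
apply_moves --pt "-1 0 0" --pt "-2 0 0" --pt "0 0 -3" --pt "0 0 -4" --pt "-3 0 -4" --pt "-3 0 0" --pt "0 0 0" --pt "0 0 0" --twist '[0,0,0,0,0,0,0,0]'

```text
t: 40.4
tool_pos: [0.4613, -0.3619, 0.2324]
orientation: [-2.359, -2.072, -0.0]
force: [0.9, 0.3, 0.1]
opening: 0.0005
gripper_force: 0.0
```

```bash
python3 lev.py; python3 - <<'E'
from h import *
for n in("side","scene"):
    c=cam(n);X=(.5557,-.169,.169);m=mark(c,X,22);print(n,proj(c,X),m,onz(c,m[0],m[1],.169))
w=cam("wrist");m=mark(w,X,30);print(proj(w,X),m,onz(w,m[0],m[1],.169))
h=cv2.cvtColor(w["frame"],cv2.COLOR_RGB2HSV);bl=((abs(h[...,0].astype(int)-110)<12)&(h[...,1]>150)&(h[...,2]>60)).astype(np.uint8)
k,l,st,ce=cv2.connectedComponentsWithStats(bl);i=1+st[1:,4].argmax();r=cv2.minAreaRect(np.argwhere(l==i)[:,::-1].astype(np.float32));print(st[i],[onz(w,*q,.13).round(4).tolist() for q in cv2.boxPoints(r)])
s=robot.read_state();print(s["t"],s["tool_pos"],s["force"])
E
```

```text
[ 0.46131605 -0.3619087   0.23241281] [0.129 0.992 0.002] [ 0.992 -0.129 -0.002]
pivot in tool [1.04265368e-01 6.57841598e-02 5.93409276e-05] F tool [ 0.39256866  0.83393264 -0.11040547]
side 41 [ 0.49657901 -0.26860116] angle 1.3859378711372288 1.4443060482255328
scene 142 [ 0.48474201 -0.25441483] angle 1.6467294716540066 1.5484659191456465
side [307.38195985 226.25142748] (np.float64(300.625), np.float64(214.125), np.float64(180.09382622381702)) [ 0.54270326 -0.13380154  0.169     ]
scene [273.14168833 149.02174321] (np.float64(258.375), np.float64(142.125), np.float64(167.6257794901298)) [ 0.55698643 -0.21347812  0.169     ]
[ 432.24887101 -104.53354136] (np.float64(431.125), np.float64(-105.125), np.float64(13.045685766344194)) [ 0.55503142 -0.16861441  0.169     ]
[292  71  70  17 804] [[0.4538, -0.2507, 0.13], [0.509, -0.2578, 0.13], [0.5078, -0.2699, 0.13], [0.4519, -0.2627, 0.13]]
40.65 [ 0.46198523 -0.36134181  0.23309984] [-0.70167508  0.0194539   0.24052133]
```

Emit:
apply_moves --pt "2 1 0" --pt "4 2 0" --pt "4 2 0" --pt "3 1 0" --pt "0 0 0" --pt "0 0 0" --pt "0 0 0" --twist '[0,0,0,0,0,0,0]'

```text
t: 41.52
tool_pos: [0.5377, -0.2418, 0.2334]
orientation: [2.361, 2.072, -0.0]
force: [-1.5, 0.1, -0.4]
opening: 0.0007
gripper_force: 0.0
```

```bash
python3 - <<'E'
from h import *
X=(.5545,-.169,.169);w=cam("wrist");m=mark(w,X,30);print(proj(w,X),m,onz(w,m[0],m[1],.169));cv2.imwrite("pics/w9.png",w["frame"][:,:,::-1])
s=robot.read_state();print(s["t"],s["tool_pos"],s["force"])
E
```

```text
[329.82759174 113.93219119] (np.float64(329.125), np.float64(114.125), np.float64(229.99328375870374)) [ 0.55398687 -0.16906657  0.169     ]
41.575 [ 0.5376878  -0.24177368  0.23344653] [-0.64968972 -0.68200568 -0.03768857]
```

The stack is still centred and has been lifted, so I'm handing in.

```bash
python3 -c "
from plant import robot
print(robot.close_job())"
```

```text
the job is handed in; nothing more can be done
None
```

I stacked the three weights on the carrier (steel, brass, black, each measured within about 1 mm of its axis), turned the lever to its open stop (about 1.55 rad), and handed the job in at about 42 s; no verdict came back.

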